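# Knock a potted module up out of its casting fixture

## Task

The orange potted module is stuck in the pocket of the aluminium fixture. Use the red knockout tool from below: feel gently for the bore under the fixture with its rod, without forcing it against the fixture, and push the module gently up until it stands about a centimetre proud, still sitting upright in its pocket. Then bring the tool out from under the fixture and leave it standing on the bench; keep the gripper off the module and leave the other things where they are.

Things in the scene. Friction and masses are not known exactly. Their poses are not given: they have to be found in the camera images.
- fixture: Potting fixture bolted down: aluminium block 70 (x) x 130 (y) mm on two dark legs at its y ends (inner faces y = +-50, bolted feet to y = +-86), open beneath from front (-x, roughly facing the robot) and back. Origin: on the bench under the block's centre, z up; yaw varies. Heights: underside 75, pocket floor 89, top 113 mm.
- underside (a point): Centre of the fixture's underside, a 6 mm brass plate 60 x 80 mm. Its one bore, 14 (x) x 10 (y) mm, lies at x = 0 but off centre along the fixture's y by an unknown -8 to +8 mm: hidden from above, to be felt. The plate does not shift. A miss is a hard stop of the rod tip at 75 mm; in the bore it rises freely (the floor above has a wider slot) to the module at 89 mm.
- module: Orange potted module, block 32 (x) x 44 (y) x 24 mm, 60 g, waxed and slippery, black connector on top. Origin: centre of its underside, z up. Starts on the pocket floor, top flush, in line with the fixture. Two sprung rubber pads at its x sides hold it: about 4 to 14 N slides it up, and it stays where it is pushed to, up to about 15 mm; 0.6 mm play in y.
- knockout: Knockout tool, 0.4 kg, standing loose left or right. Origin: underside, below the grip; x along the arm, z up. Red grip post 24 (x) x 30 (y) mm, from 10 to 162 mm up, on a dark foot 50 x 60 x 10 mm centred at the origin. A dark arm 20 wide, 12 thick runs on the bench to x = 82 mm and carries the upright 8 mm steel rod at x = 70 mm, flat tip 55 mm up.
- rod_tip (a point): Centre of the top end of the knockout tool's rod: 70 mm along the tool's x and 55 mm above its underside.
- glue: Closed glue bottle with yellow label, 40 mm diameter, 105 mm tall, standing loose on the bench left or right, across from the knockout tool. Origin: centre of its underside. Leave alone.
- ring: Flat red printed ring, 90 mm outer and 56 mm inner diameter, 6 mm thick, lying loose on the bench. Origin: centre of its underside. Leave alone.
- partsbox: Small clear box with blue contents, 100 x 75 x 45 mm, loose on the bench. Origin: centre of its underside. Leave alone.
Things that resemble listed ones, but are neither listed nor needed, are in the scene too. There is more than one size of the knockout; the job needs the larger. Several things look just like the fixture: the one meant starts farthest to the robot's left.

How it is judged:
By the outcome, as a careful person would: the job done as asked, in the order asked, and still so for the second after the job is handed in, with the robot touching nothing.
It also fails if it takes over 67 s, if anything falls off the work surface, if the arm or the gripper's body presses on something with over 40 N, if the wrist force passes 120 N, or if a joint passes its speed limit or range.

## Robot

A 6-joint arm with a two-finger parallel gripper is mounted at the origin on the work surface. World frame = base frame: x ahead of the robot, y to its left, z up, the work surface at z = 0. Lengths are in m, angles in degrees, forces in N, time in s.
With the tool pointing down it reaches from about 0.25 to 0.725 m from the base axis. Payload 9.7 kg.
Tool frame: the origin (TCP) lies midway between the tips of the shut fingers; the grasp point (between the pads) lies 19 mm behind it (grip_point_offset is the distance from the TCP to the grasp point, in m); y points along the fingers, z is the direction in which the jaws open and shut, and the axes are right-handed (so a half turn about y gives the same grasp; the last joint's range is limited). The gripper opens to 85 mm and grips with 20 to 120 N. Pads are 22 mm wide; open, the fingers measure 114 mm over their backs; the gripper's body (76 mm by 85 mm) begins 54 mm behind the grasp point. The pads swing forward as they close: fully open they stand 13 mm farther back than shut.
Start: joints at [-65.546, 4.979, 10.078, 95.1, 0, 90], TCP at [0.228, -0.501, 0.231] pointing down, gripper open.
Joint ranges: [-179.16, 179.16], [-48.56, 103.87], [-65.8, 70.77], [-126.05, 130.52], [-82.76, 87.17], [-180, 180]. Speed limits (degrees/s): [127.2, 127.2, 147.25, 180, 180, 180].

## Interface

Orientations are given as [roll, pitch, yaw] about the fixed x, y, z axes, in that order (R = Rz(yaw) Ry(pitch) Rx(roll)).
In Python, from workcell import get_obs, camera, job_done, grip_point_offset gives the robot as it stands.
- The arm moves only by the tool move_arm, never from a script. Its argument "deltas" is a list that holds one entry, the list of rows, each a list of 4 numbers: the shift along the tool's x, y, z in m, then the turn about the tool's y in degrees. A call has 1 to 5 rows; each row is the pose to reach, as a shift and turn from the pose commanded when the call began, along the tool's axes at that moment; what a row does not reach only later rows make up. A row lasts 1/10 s, in which the tool goes at most 50 mm and 8.59 degrees, less where a joint would pass 70% of its speed; a pose out of reach is approached as far as the arm can. A call with a gripper value outside its range is refused whole. "claw" is the finger opening in m, from 0 to 0.0854, set as the call begins (left out, the last holds). The fingers move at their own pace and stop on an object; "newtons" is the grip in N (left out, the last holds). Time passes only in rows, so rows that repeat a pose let the fingers close. It gives the time, the measured TCP pose, the force and the opening at its end, in the units of the state.
- get_obs(): the state, without advancing time (a new reading comes with each control period).
- camera(name): name is "scene" or "top" or "wrist"; returns a dict with "color" (420x560x3 uint8, blue, green, red), "range_z" (420x560 float32, m along the optical axis (not along the pixel's ray), 0 where there is no reading), "fx", "fy", "cx", "cy" (pixels), "T" (4x4, takes a point from camera to world coordinates). Camera axes: x right, y down, z forward; pixel columns grow to the right and rows downward; lengths in m; the calibration is good to about 2 mm. The wrist camera is an equidistant fisheye: a pixel r from the principal point sees the ray r / f radians off the axis. A picture is of the moment at which its call begins.
- job_done(): hands the job in, once; it reports no verdict.
The state is a dict: "time": time; "q": joint angles; "qd": joint speeds; "joint_efforts": joint torques, N m; "ee_pos": TCP position; "tcp_rot": TCP orientation; "wrist_force": force on the tool from outside, world axes, zero at the start; "torque": the same for the moment, N m; "opening": finger opening in m.
Only numpy, scipy, OpenCV 4.12 (cv2) and the standard library are available. Lean on these libraries where they do the work, as an engineer would, in place of code of your own. Each camera call takes 0.05 s, during which the arm holds its last target. There are 200 camera calls.

## Working session

There is one attempt and no reset: what is moved stays moved. The work goes in short steps, Python scripts to look and compute and a tool call to move; the robot and the scene stay as the last step left them, time stands still between calls to the robot, and variables do not carry over. Pictures are saved under pics/ and viewed, about 8 in all and at most 12, crops included, and the job is handed in when it is done.

Besides the shell and the picture viewer there is one more tool, called after "Emit:" as name(argument=value, ...) on one line, values as JSON. move_arm: Moves the arm, as the interface text tells. Its arguments: {"type":"object","properties":{"deltas":{"type":"array"},"claw":{"type":"number"},"newtons":{"type":"number"}},"required":["deltas"]}

```bash
mkdir -p pics; ls
cat > h.py <<'E'
import numpy as np, cv2
from workcell import get_obs, camera, job_done, grip_point_offset
def cloud(c):
    h,w=c["range_z"].shape; v,u=np.mgrid[:h,:w]; z=c["range_z"]
    P=np.stack([(u-c["cx"])/c["fx"]*z,(v-c["cy"])/c["fy"]*z,z],-1)
    return P@c["T"][:3,:3].T+c["T"][:3,3]
E
python3 - <<'E'
from h import *
o=get_obs(); print(o, grip_point_offset)
for n in("top","scene"):
    c=camera(n); cv2.imwrite(f"pics/{n}0.png",c["color"]); np.savez(f"{n}0.npz",**c); print(n,c["T"].round(3),c["fx"])
E
```

```text
pics
{'time': 0.0, 'q': array([-6.55447122e+01,  5.01083682e+00,  1.00353953e+01,  9.50995451e+01,
       -5.14883822e-04,  9.00007300e+01]), 'qd': array([-0.00892409,  0.02879507,  0.0365321 , -0.05122289, -0.08226437,
        0.00060158]), 'joint_efforts': array([ 4.95183958e-04, -5.20389819e+01,  4.64805400e+01,  1.63322745e-02,
        1.36851977e-04, -2.29417441e-05]), 'ee_pos': array([ 0.22759562, -0.50045376,  0.23059402]), 'tcp_rot': array([-9.00749866e+01, -5.15838772e-04, -1.55545441e+02]), 'wrist_force': array([-0.32077053,  0.06243252, -0.56092755]), 'torque': array([-0.03010733,  0.00522573,  0.0401408 ]), 'opening': 0.08570004841645969} 0.0187
top [[-0.008 -0.998  0.062  0.462]
 [-1.     0.008 -0.004 -0.151]
 [ 0.003 -0.062 -0.998  1.138]
 [ 0.     0.     0.     1.   ]] 473.12312679400407
scene [[-0.475  0.6   -0.643  1.286]
 [ 0.88   0.339 -0.333  0.264]
 [ 0.018 -0.724 -0.689  0.868]
 [ 0.     0.     0.     1.   ]] 463.7122053936566
```

View pics/top0.png

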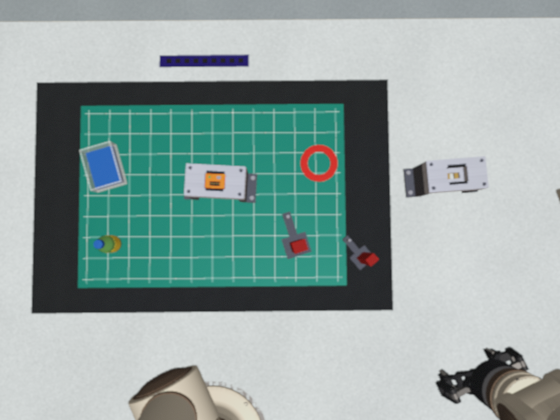

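View pics/scene0.png

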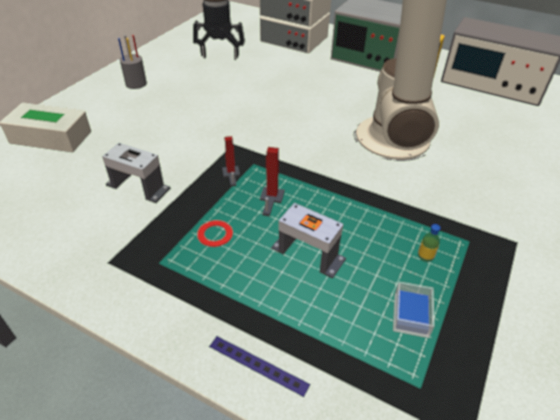

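The top view shows the target fixture, with the orange module, at (215,180). The larger knockout's grip is at (298,246), with its arm toward (288,215). The smaller knockout is at (365,258), and the other fixture at (455,175) is on the right.

Run:
```python
from h import *
def rect(P,m,z,c):
    # project pixels of mask on plane z by rays
    v,u=np.nonzero(m); d=np.stack([(u-c["cx"])/c["fx"],(v-c["cy"])/c["fy"],np.ones(len(u))],-1)@c["T"][:3,:3].T
    o=c["T"][:3,3]; Q=o+d*((z-o[2])/d[:,2])[:,None]
    return Q
for n in("top","scene"):
    c=dict(np.load(n+"0.npz")); P=cloud(c); X,Y,Z=P[...,0],P[...,1],P[...,2]
    hsv=cv2.cvtColor(c["color"],cv2.COLOR_BGR2HSV)
    valid=c["range_z"]>0
    def show(name,m,z):
        k,l,s,_=cv2.connectedComponentsWithStats(m.astype(np.uint8))
        for i in range(1,k):
            if s[i,4]<25: continue
            mm=l==i; Q=rect(P,mm,z,c); r=cv2.minAreaRect((Q[:,:2]*1000).astype(np.float32))
            print(n,name,s[i].tolist(),"rect mm",np.round(r[0],1),np.round(r[1],1),round(r[2],1),"z med",np.median(Z[mm]).round(4),"mean",Q[:,:2].mean(0).round(4))
    near=valid&(X>.15)&(X<.75)
    show("block",near&(Z>.104)&(Z<.122)&(hsv[...,1]<60)|near&(Z>.104)&(Z<.122)&(hsv[...,0]<25)&(hsv[...,0]>5),.113)
    red=((hsv[...,0]<6)|(hsv[...,0]>172))&(hsv[...,1]>140)
    show("grip",red&near&(Z>.152)&(Z<.172),.162)
    show("module",near&(Z>.1)&(hsv[...,0]<22)&(hsv[...,0]>6)&(hsv[...,1]>150),.113)
    show("foot",near&(Z>.004)&(Z<.02)&(hsv[...,1]<90)&(hsv[...,2]<130)&(X<.45)&(Y<-.1),.011)
```

```text
top block [425, 156, 63, 37, 1689] rect mm [ 600.3 -548. ] [ 70.7 133.3] 4.2 z med 0.1127 mean [ 0.6003 -0.5481]
top block [184, 163, 61, 36, 1918] rect mm [589.6 -20.3] [130.5  71. ] 86.5 z med 0.1125 mean [ 0.5897 -0.0204]
top grip [291, 239, 17, 14, 167] rect mm [ 447.4 -200.8] [23.3 30. ] 17.9 z med 0.1609 mean [ 0.4474 -0.2006]
top module [206, 173, 19, 16, 231] rect mm [589.7 -22.1] [39.2 32.9] 89.6 z med 0.1127 mean [ 0.5893 -0.0205]
top foot [283, 244, 28, 15, 141] rect mm [ 440.2 -203.7] [35.4 58.4] 15.5 z med 0.0094 mean [ 0.433  -0.1963]
top foot [346, 244, 23, 26, 243] rect mm [ 421.9 -350.7] [64.2 47.8] 12.1 z med 0.0081 mean [ 0.4242 -0.3456]
scene block [0, 21, 24, 15, 127] rect mm [  202.4 -1496.3] [132.   51.6] 2.4 z med 0.113 mean [ 0.2048 -1.4978]
scene block [386, 139, 42, 8, 153] rect mm [176.6  79.7] [ 27.8 113.8] 20.8 z med 0.1132 mean [0.1785 0.0761]
scene block [102, 143, 57, 30, 843] rect mm [ 603.3 -542.5] [ 78.7 138.8] 4.0 z med 0.1118 mean [ 0.6034 -0.5423]
scene block [279, 204, 64, 42, 1364] rect mm [593.2 -17.4] [132.9  78.7] 86.7 z med 0.1122 mean [ 0.5933 -0.0163]
scene grip [268, 148, 10, 8, 66] rect mm [ 454.1 -195. ] [29.5 22.9] 28.7 z med 0.1602 mean [ 0.4538 -0.1956]
scene module [301, 216, 20, 13, 131] rect mm [588.3 -20. ] [39.2 32.4] 86.7 z med 0.1124 mean [ 0.5888 -0.0187]
scene foot [126, 83, 19, 6, 68] rect mm [ 176.3 -930.3] [36.9 67.2] 30.3 z med 0.013 mean [ 0.1743 -0.9295]
scene foot [223, 167, 17, 14, 105] rect mm [ 429.4 -344.7] [59.3 45.8] 37.3 z med 0.0072 mean [ 0.4259 -0.3475]
scene foot [277, 188, 7, 11, 52] rect mm [ 433.7 -180.7] [40.8 16.2] 16.2 z med 0.009 mean [ 0.4343 -0.1806]
```

Emit:
move_arm(deltas=[[[-0.04,0,-0.022,-8.5],[-0.08,0,-0.045,-17],[-0.12,0,-0.067,-25.5],[-0.16,0,-0.09,-34],[-0.2,0,-0.112,-42.5]]], claw=0.0854)

```text
time: 0.6
ee_pos: [0.364, -0.3143, 0.2311]
tcp_rot: [-90.0, 0.0, -112.7]
wrist_force: [0.6, -0.8, 0.2]
opening: 0.0855
```

Emit:
move_arm(deltas=[[[-0.03,0,0.007,-8],[-0.06,0,0.014,-16],[-0.09,0,0.021,-24],[-0.12,0,0.028,-32],[-0.1386,0,0.032,-40]]])

```text
time: 1.1
ee_pos: [0.4479, -0.1992, 0.2309]
tcp_rot: [-90.0, 0.0, -72.6]
wrist_force: [-0.3, -0.4, 0.0]
opening: 0.0855
```

Run:
```python
from h import *
print(get_obs()["ee_pos"],get_obs()["tcp_rot"])
c=camera("wrist"); cv2.imwrite("pics/w1.png",c["color"]); np.savez("w1.npz",**c); print(c["T"].round(3),c["fx"],c["cx"],c["cy"])
c=camera("top"); np.savez("top1.npz",**c); cv2.imwrite("pics/t1.png",cv2.resize(c["color"][140:300,160:400],None,fx=3,fy=3))
```

```text
[ 0.44790147 -0.19920258  0.23092395] [-9.00156896e+01  3.42879505e-02 -7.26438707e+01]
[[ 0.954  0.284  0.096  0.422]
 [ 0.3   -0.902 -0.311 -0.12 ]
 [-0.002  0.326 -0.945  0.374]
 [ 0.     0.     0.     1.   ]] 325.19226210127806 278.8471264212963 214.09434701557353
```

View pics/w1.png

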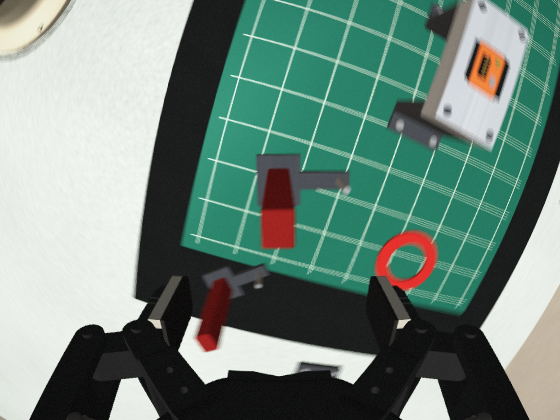

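The wrist view shows the larger tool's grip top at (279,228), between the fingers, with its arm pointing right to the rod at about (347,183). I'll measure its yaw and centre from this closer view.

```bash
python3 - <<'E'
from h import *
c=dict(np.load("w1.npz")); hsv=cv2.cvtColor(c["color"],cv2.COLOR_BGR2HSV)
def ray(u,v,z):
    x=(u-c["cx"])/c["fx"];y=(v-c["cy"])/c["fy"];r=np.hypot(x,y);s=np.sin(r)/np.maximum(r,1e-9)
    d=np.stack([x*s,y*s,np.cos(r)],-1)@c["T"][:3,:3].T;o=c["T"][:3,3]
    return (o+d*((z-o[2])/d[...,2])[...,None])[...,:2]*1000
def R(name,m,z):
    k,l,s,_=cv2.connectedComponentsWithStats(m.astype(np.uint8))
    for i in range(1,k):
        if s[i,4]>150:
            v,u=np.nonzero(l==i);r=cv2.minAreaRect(ray(u,v,z).astype(np.float32));print(name,s[i].tolist(),np.round(r[0],1),np.round(r[1],1),round(r[2],1))
red=((hsv[...,0]<6)|(hsv[...,0]>172))&(hsv[...,1]>140)
roi=np.zeros(red.shape,bool); roi[150:255,245:310]=1
print(hsv[200,278],hsv[230,278])
R("grip",red&roi&(hsv[...,2]>160),.162)
roi=np.zeros(red.shape,bool); roi[140:215,250:360]=1
dark=(hsv[...,1]<80)&(hsv[...,2]<140)&roi
R("foot+arm",dark,.011)
arm=dark.copy(); arm[:,:303]=0; R("arm",arm,.012)
print("rod tip px",ray(np.array(347.),np.array(184.),.055))
roi[:]=0; roi[:160,415:535]=1
R("module",roi&(hsv[...,0]>6)&(hsv[...,0]<22)&(hsv[...,1]>150),.113)
blk=roi&(hsv[...,1]<40)&(hsv[...,2]>150); R("block",blk,.113)
E
python3 - <<'E'
import cv2; im=cv2.imread("pics/w1.png"); cv2.imwrite("pics/w1c.png",cv2.resize(im[140:260,240:365],None,fx=4.5,fy=4.5,interpolation=cv2.INTER_CUBIC))
E
```

```text
[  1 200  74] [  1 201 162]
grip [262, 212, 30, 35, 741] [ 445.8 -201.2] [20.  25.8] 18.2
foot+arm [257, 154, 93, 61, 2026] [ 475.6 -197.8] [107.4  70.2] 15.9
arm [303, 171, 47, 20, 780] [ 499.  -184.6] [53.9 22.5] 19.6
rod tip px [ 511.49153957 -173.19976735]
module [468, 44, 38, 52, 968] [586.8 -18.1] [39.2 34.3] 87.6
block [435, 0, 96, 150, 6483] [585.8 -22.3] [141.4  74.7] 85.9
```

View pics/w1c.png

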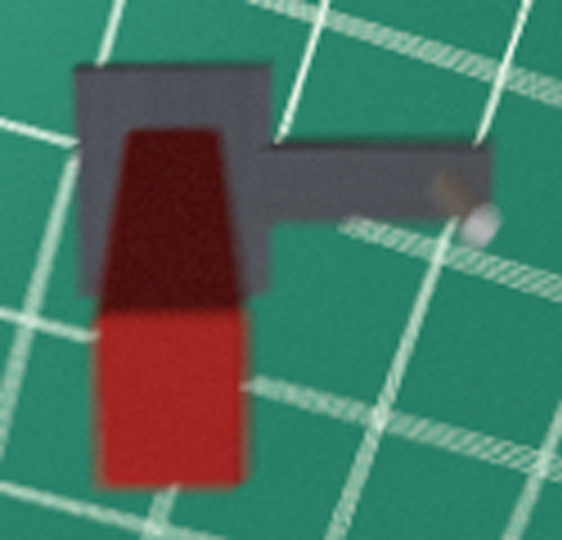

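Emit:
move_arm(deltas=[[[0.0012,0.03,-0.001,-1],[0.0012,0.06,-0.001,-1],[0.0012,0.09,-0.001,-1],[0.0012,0.112,-0.001,-1],[0.0012,0.112,-0.001,-1]]])

```text
time: 1.7
ee_pos: [0.4444, -0.2022, 0.1161]
tcp_rot: [-90.2, 0.2, -72.2]
wrist_force: [-0.0, -0.8, -0.0]
opening: 0.085
```

Emit:
move_arm(deltas=[[[0,0,0,0],[0,0,0,0],[0,0,0,0],[0,0,0,0],[0,0,0,0]]], claw=0.015, newtons=90)

```text
time: 2.2
ee_pos: [0.4469, -0.2027, 0.1203]
tcp_rot: [-89.9, -0.1, -72.1]
wrist_force: [-1.1, -1.8, 4.7]
opening: 0.023
```

Emit:
move_arm(deltas=[[[0,0,0,0],[0,0,0,0],[0,0,0,0],[0,0,0,0],[0,0,0,0]]])

```text
time: 2.7
ee_pos: [0.4469, -0.2028, 0.1204]
tcp_rot: [-89.9, -0.1, -72.1]
wrist_force: [-1.0, -1.9, 6.2]
opening: 0.0229
```

Emit:
move_arm(deltas=[[[0,-0.003,0,0],[0,-0.006,0,0],[0,-0.007,0,0],[0,-0.007,0,0],[0,-0.007,0,0]]])

```text
time: 3.2
ee_pos: [0.4464, -0.2023, 0.126]
tcp_rot: [-90.0, 0.0, -72.0]
wrist_force: [0.8, 0.6, -4.2]
opening: 0.0229
```

Emit:
move_arm(deltas=[[[-0.015,0,0.003,2],[-0.035,0,0.007,4],[-0.055,0,0.011,6],[-0.075,0,0.015,8],[-0.095,0,0.019,11]]])

```text
time: 3.7
ee_pos: [0.435, -0.1053, 0.1261]
tcp_rot: [-90.0, 0.0, -83.1]
wrist_force: [0.3, 0.4, -4.3]
opening: 0.0228
```

Emit:
move_arm(deltas=[[[-0.02,0,0,2],[-0.04,0,0,4],[-0.06,0,0.001,6],[-0.08,0,0.001,8],[-0.0955,0,0.0015,10.5]]])

```text
time: 4.2
ee_pos: [0.4248, -0.0101, 0.1261]
tcp_rot: [-90.0, 0.0, -93.6]
wrist_force: [-0.3, -0.7, -4.8]
opening: 0.023
```

Emit:
move_arm(deltas=[[[0,0,0,0],[0,0,0,0]]])

```text
time: 4.4
ee_pos: [0.4252, -0.0111, 0.1262]
tcp_rot: [-90.0, -0.0, -93.4]
wrist_force: [-0.4, -0.4, -3.4]
opening: 0.0232
```

Run:
```python
from h import *
o=get_obs(); print(o["ee_pos"],o["tcp_rot"],o["wrist_force"],o["torque"])
c=camera("wrist"); np.savez("w2.npz",**c); cv2.imwrite("pics/w2.png",c["color"])
c=camera("scene"); np.savez("s2.npz",**c); cv2.imwrite("pics/s2.png",cv2.resize(c["color"][120:330,200:480],None,fx=2.8,fy=2.8,interpolation=cv2.INTER_CUBIC))
```

```text
[ 0.42515255 -0.01109119  0.12620153] [-9.00045903e+01 -1.29916086e-02 -9.34444998e+01] [-0.37345557 -0.441333   -3.4252199 ] [-0.01620967  0.03430815  0.00553279]
```

View pics/w2.png

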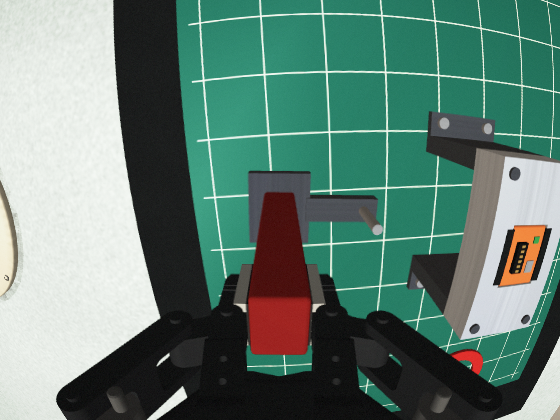

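View pics/s2.png

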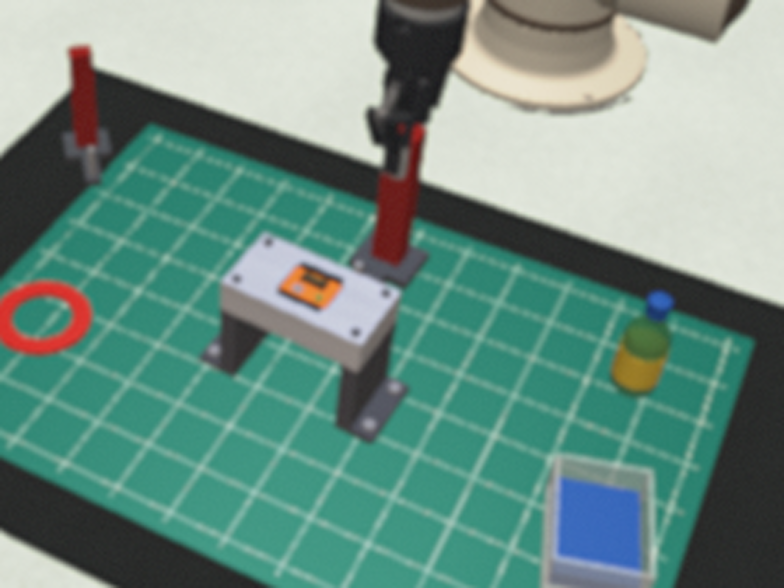

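The wrist view shows the rod tip at (377,229), the block's front screws at (515,173) and (475,328), and the module at about (522,255). I'll work out the relative offset from these.

Run:
```python
from h import *
c=dict(np.load("w2.npz")); hsv=cv2.cvtColor(c["color"],cv2.COLOR_BGR2HSV)
def ray(u,v,z):
    x=(np.asarray(u,float)-c["cx"])/c["fx"];y=(np.asarray(v,float)-c["cy"])/c["fy"];r=np.hypot(x,y);s=np.sin(r)/np.maximum(r,1e-9)
    d=np.stack([x*s,y*s,np.cos(r)],-1)@c["T"][:3,:3].T;o=c["T"][:3,3]
    return (o+d*((z-o[2])/d[...,2])[...,None])[...,:2]*1000
g=cv2.cvtColor(c["color"],cv2.COLOR_BGR2GRAY)
def blob(m,roi):
    r=np.zeros(m.shape,bool); r[roi[0]:roi[1],roi[2]:roi[3]]=1
    v,u=np.nonzero(m&r); return u.mean(),v.mean(),len(u)
t=blob((hsv[...,1]<40)&(g>120),(220,240,368,388)); print("tip",t,ray(t[0],t[1],.061))
a=blob(g<90,(164,182,505,525)); b=blob(g<90,(318,338,466,484)); d=blob(g<90,(309,329,516,534))
A,B,D=[ray(p[0],p[1],.113) for p in(a,b,d)]; print(a,b,d,A,B,D)
v=A-B; print("yaw",np.degrees(np.arctan2(v[1],v[0]))-90,np.hypot(*v), "BD",D-B)
print("centre from A,D mid",(A+D)/2)
m=(hsv[...,0]>6)&(hsv[...,0]<22)&(hsv[...,1]>150)
r=np.zeros(m.shape,bool); r[210:300,480:560]=1; v,u=np.nonzero(m&r); q=cv2.minAreaRect(ray(u,v,.113).astype(np.float32)); print("module",q)
print("grip", ray(279,325,.168))
# foot/arm direction
dk=(hsv[...,1]<80)&(g<120)&(g>40); r[:]=0; r[170:245,240:312]=1
```

```text
tip (np.float64(379.304), np.float64(229.664), 125) [495.98002102 -16.08611738]
(np.float64(514.2110091743119), np.float64(173.24770642201835), 109) (np.float64(474.1818181818182), np.float64(328.3484848484849), 66) (np.float64(525.2181818181818), np.float64(319.27272727272725), 55) [567.19067274  35.26649191] [560.56041354 -76.57762185] [613.22212197 -80.14474243]
yaw -3.3925951548973075 112.0404664425385 BD [52.66170842 -3.56712058]
centre from A,D mid [590.20639735 -22.43912526]
module ((588.7887573242188, -21.41176986694336), (43.83633804321289, 31.975923538208008), 87.32062530517578)
grip [424.81940636  -9.1059971 ]
```

Emit:
move_arm(deltas=[[[0,0,0.02,0],[0,0,0.04,0],[0,0,0.06,0],[0,0,0.08,0],[0,0,0.0945,0]]])

```text
time: 5.0
ee_pos: [0.5206, -0.0179, 0.1259]
tcp_rot: [-90.0, -0.0, -93.6]
wrist_force: [-0.2, -0.7, -3.5]
opening: 0.023
```

Emit:
move_arm(deltas=[[[0,-0.002,0,0],[0,-0.005,0,0],[0,-0.008,0,0],[0,-0.01,0,0],[0,-0.01,0,0]]])

```text
time: 5.5
ee_pos: [0.5194, -0.017, 0.137]
tcp_rot: [-89.9, 0.0, -93.5]
wrist_force: [-0.0, -0.5, -4.0]
opening: 0.0229
```

Run:
```python
from h import *
o=get_obs(); print(o["ee_pos"],o["tcp_rot"],o["wrist_force"],o["torque"])
c=dict(camera("top")); P=cloud(c); hsv=cv2.cvtColor(c["color"],cv2.COLOR_BGR2HSV); Z=P[...,2]
m=(Z>.105)&(Z<.12)&(P[...,0]>.5)&(abs(P[...,1])<.12)&(P[...,0]<.66)
k,l,s,_=cv2.connectedComponentsWithStats(m.astype(np.uint8)); i=1+s[1:,4].argmax(); print(s[i],cv2.minAreaRect((P[l==i][:,:2]*1000).astype(np.float32)))
cv2.imwrite("pics/t3.png",cv2.resize(c["color"][140:260,160:300],None,fx=4,fy=4,interpolation=cv2.INTER_CUBIC))
```

```text
[ 0.51938669 -0.01703782  0.13699403] [-8.99426458e+01  1.78684476e-04 -9.35476135e+01] [-0.04322152 -0.48122984 -4.0124981 ] [0.03496193 0.07758135 0.05745219]
[211 165  34  34 883] ((588.4744262695312, -47.883243560791016), (74.05410766601562, 70.2154769897461), 86.35031127929688)
```

Emit:
move_arm(deltas=[[[0,-0.0005,0,0],[0,-0.001,0,0],[0,-0.0015,0,0],[0,-0.0015,0,0]]])

```text
time: 5.95
ee_pos: [0.5195, -0.017, 0.1378]
tcp_rot: [-90.0, -0.0, -93.5]
wrist_force: [0.2, 0.5, -4.8]
opening: 0.0234
```

Emit:
move_arm(deltas=[[[0,-0.0005,0,0],[0,-0.001,0,0],[0,-0.001,0,0]]])

```text
time: 6.25
ee_pos: [0.5196, -0.017, 0.1389]
tcp_rot: [-90.0, -0.0, -93.5]
wrist_force: [-0.1, 1.0, -4.5]
opening: 0.0232
```

Emit:
move_arm(deltas=[[[0,-0.0005,0,0],[0,-0.001,0,0],[0,-0.001,0,0]]])

```text
time: 6.55
ee_pos: [0.5195, -0.017, 0.1399]
tcp_rot: [-90.0, -0.0, -93.5]
wrist_force: [-0.6, -0.1, -3.6]
opening: 0.0231
```

Emit:
move_arm(deltas=[[[0,-0.0005,0,0],[0,-0.0005,0,0],[0,-0.0005,0,0]]])

```text
time: 6.85
ee_pos: [0.5195, -0.017, 0.1403]
tcp_rot: [-90.0, -0.0, -93.5]
wrist_force: [-0.3, -0.3, -3.6]
opening: 0.0231
```

Emit:
move_arm(deltas=[[[0,-0.0005,0,0],[0,-0.0005,0,0],[0,-0.0005,0,0]]])

```text
time: 7.15
ee_pos: [0.5195, -0.017, 0.1406]
tcp_rot: [-90.0, -0.0, -93.5]
wrist_force: [1.3, 0.1, -6.1]
opening: 0.0231
```

Emit:
move_arm(deltas=[[[0,-0.0005,0,0],[0,-0.0005,0,0],[0,-0.0005,0,0]]])

```text
time: 7.45
ee_pos: [0.5195, -0.017, 0.1408]
tcp_rot: [-90.0, -0.0, -93.5]
wrist_force: [2.8, -0.4, -11.7]
opening: 0.0231
```

Emit:
move_arm(deltas=[[[0,0.002,0,0],[-0.0015,0.002,0,0],[-0.0015,0.001,0,0],[-0.0015,0.0003,0,0],[-0.0015,0.0003,0,0]]])

```text
time: 7.95
ee_pos: [0.5196, -0.0154, 0.1407]
tcp_rot: [-90.0, 0.0, -93.5]
wrist_force: [3.3, 0.3, -11.0]
opening: 0.0231
```

Emit:
move_arm(deltas=[[[0,0.0015,0,0],[-0.0015,0.0015,0,0],[-0.0015,0.0005,0,0],[-0.0015,0,0,0],[-0.0015,0,0,0]]])

```text
time: 8.45
ee_pos: [0.5197, -0.0139, 0.1407]
tcp_rot: [-90.0, 0.0, -93.5]
wrist_force: [2.9, 0.2, -10.0]
opening: 0.0231
```

Emit:
move_arm(deltas=[[[0,0.0015,0,0],[-0.0015,0.0015,0,0],[-0.0015,0.0005,0,0],[-0.0015,0,0,0],[-0.0015,0,0,0]]])

```text
time: 8.95
ee_pos: [0.5198, -0.0124, 0.1407]
tcp_rot: [-90.0, 0.0, -93.5]
wrist_force: [3.5, 1.3, -9.8]
opening: 0.023
```

Emit:
move_arm(deltas=[[[0,0.0015,0,0],[-0.0015,0.0015,0,0],[-0.0015,0.0005,0,0],[-0.0015,0.0001,0,0],[-0.0015,0.0001,0,0]]])

```text
time: 9.45
ee_pos: [0.5199, -0.0109, 0.1406]
tcp_rot: [-90.0, 0.0, -93.5]
wrist_force: [2.9, -0.0, -9.3]
opening: 0.0228
```

Emit:
move_arm(deltas=[[[0,0.0015,0,0],[-0.0015,0.0015,0,0],[-0.0015,0.0005,0,0],[-0.0015,0,0,0],[-0.0015,0,0,0]]])

```text
time: 9.95
ee_pos: [0.52, -0.0094, 0.1406]
tcp_rot: [-90.0, 0.0, -93.5]
wrist_force: [3.0, 0.2, -8.3]
opening: 0.0227
```

Emit:
move_arm(deltas=[[[0,0.0015,0,0],[-0.001,0.0015,0,0],[-0.001,0.0005,0,0],[-0.001,0,0,0],[-0.001,0,0,0]]])

```text
time: 10.45
ee_pos: [0.52, -0.0085, 0.1406]
tcp_rot: [-90.0, 0.0, -93.5]
wrist_force: [1.8, 0.2, -8.2]
opening: 0.0229
```

Emit:
move_arm(deltas=[[[0,0.0025,0,0],[0.005,0.0025,0,0],[0.01,0.0025,0,0],[0.01,0.001,0,0],[0.01,0,0,0]]])

```text
time: 10.95
ee_pos: [0.5193, -0.0189, 0.1409]
tcp_rot: [-90.0, -0.0, -93.6]
wrist_force: [1.0, -0.9, -10.0]
opening: 0.0231
```

Emit:
move_arm(deltas=[[[0,0,0,0]]])

```text
time: 11.05
ee_pos: [0.5194, -0.0188, 0.1407]
tcp_rot: [-90.0, -0.0, -93.6]
wrist_force: [1.1, -1.3, -6.2]
opening: 0.023
```

Emit:
move_arm(deltas=[[[0,0.0015,0,0],[0.0015,0.0015,0,0],[0.0015,0.0005,0,0],[0.0015,0,0,0],[0.0015,0,0,0]]])

```text
time: 11.55
ee_pos: [0.5193, -0.0199, 0.1409]
tcp_rot: [-90.0, 0.0, -93.5]
wrist_force: [-0.5, 0.8, -4.9]
opening: 0.0232
```

Emit:
move_arm(deltas=[[[0,-0.0005,0,0],[0,-0.0005,0,0],[0,-0.0005,0,0]]])

```text
time: 11.85
ee_pos: [0.5192, -0.0199, 0.1412]
tcp_rot: [-90.0, 0.0, -93.5]
wrist_force: [1.1, -0.3, -6.1]
opening: 0.023
```

Emit:
move_arm(deltas=[[[0,-0.0004,0,0],[0,-0.0004,0,0],[0,-0.0004,0,0]]])

```text
time: 12.15
ee_pos: [0.5195, -0.0202, 0.1421]
tcp_rot: [-90.0, -0.0, -93.6]
wrist_force: [0.5, -2.1, -2.9]
opening: 0.0233
```

Emit:
move_arm(deltas=[[[0,-0.0005,0,0],[0,-0.0005,0,0],[0,-0.0005,0,0]]])

```text
time: 12.45
ee_pos: [0.5194, -0.0201, 0.1424]
tcp_rot: [-90.0, -0.0, -93.6]
wrist_force: [0.0, -1.7, -4.4]
opening: 0.0231
```

Emit:
move_arm(deltas=[[[0.0004,0,0,0],[0.0004,-0.001,0,0],[0.0004,-0.002,0,0],[0.0004,-0.002,0,0]]])

```text
time: 12.85
ee_pos: [0.5193, -0.0204, 0.1444]
tcp_rot: [-90.0, -0.0, -93.5]
wrist_force: [-0.8, -2.2, -4.0]
opening: 0.023
```

Emit:
move_arm(deltas=[[[0,-0.001,0,0],[0,-0.002,0,0],[0,-0.002,0,0]]])

```text
time: 13.15
ee_pos: [0.5193, -0.0204, 0.1464]
tcp_rot: [-90.0, -0.0, -93.5]
wrist_force: [-0.6, -1.5, -3.3]
opening: 0.0229
```

Emit:
move_arm(deltas=[[[0.0004,-0.001,0,0],[0.0004,-0.0025,0,0],[0.0004,-0.004,0,0],[0.0004,-0.0055,0,0],[0.0004,-0.0065,0,0]]])

```text
time: 13.65
ee_pos: [0.5194, -0.0207, 0.1531]
tcp_rot: [-90.0, 0.0, -93.5]
wrist_force: [-1.2, -0.7, -5.5]
opening: 0.0228
```

Emit:
move_arm(deltas=[[[0,-0.0005,0,0],[0,-0.001,0,0],[0,-0.0015,0,0],[0,-0.002,0,0],[0,-0.002,0,0]]])

```text
time: 14.15
ee_pos: [0.5191, -0.0207, 0.1545]
tcp_rot: [-90.0, 0.0, -93.5]
wrist_force: [0.5, 0.3, -5.8]
opening: 0.0228
```

Emit:
move_arm(deltas=[[[0,-0.0005,0,0],[0,-0.001,0,0],[0,-0.0015,0,0],[0,-0.002,0,0],[0,-0.0025,0,0]]])

```text
time: 14.65
ee_pos: [0.519, -0.0209, 0.1568]
tcp_rot: [-90.1, -0.0, -93.6]
wrist_force: [0.1, -0.4, -13.4]
opening: 0.0229
```

Emit:
move_arm(deltas=[[[0,-0.0005,0,0],[0,-0.001,0,0],[0,-0.0015,0,0],[0,-0.002,0,0],[0,-0.0025,0,0]]])

```text
time: 15.15
ee_pos: [0.5192, -0.0208, 0.1598]
tcp_rot: [-90.0, -0.0, -93.5]
wrist_force: [-0.0, -1.0, -13.5]
opening: 0.0226
```

```bash
cat >> h.py <<'E'
def modz(name):
    c=camera(name); P=cloud(c); hsv=cv2.cvtColor(c["color"],cv2.COLOR_BGR2HSV)
    base=(P[...,0]>.54)&(P[...,0]<.64)&(abs(P[...,1]+.02)<.07)&(P[...,2]>.1)&(P[...,2]<.16)
    m=base&(hsv[...,0]>6)&(hsv[...,0]<22)&(hsv[...,1]>150); b=base&(hsv[...,1]<40)&(hsv[...,2]>140)&(P[...,2]<.12)
    Q=P[m]; A=np.c_[Q[:,:2]-Q[:,:2].mean(0),np.ones(len(Q))]
    s=abs(Q[:,2]-np.median(Q[:,2]))<.004; f=np.linalg.lstsq(A[s],Q[s,2],rcond=None)[0]
    print(name,"mod z",np.median(Q[:,2]).round(4),len(Q),"slope deg",np.degrees(f[:2]).round(1),"xy",Q[s].mean(0).round(4),"block z",np.median(P[b][:,2]).round(4))
    return c
E
python3 - <<'E'
from h import *
c=modz("top"); c=modz("scene"); print(get_obs()["torque"])
cv2.imwrite("pics/s3.png",cv2.resize(c["color"][120:300,220:420],None,fx=3,fy=3,interpolation=cv2.INTER_CUBIC))
E
```

```text
top mod z 0.1175 66 slope deg [ 2.5 -6.6] xy [ 0.5862 -0.0361  0.1176] block z 0.1123
scene mod z 0.1171 141 slope deg [-1.2 -0.3] xy [ 0.5921 -0.0173  0.1174] block z 0.1122
[-0.322043    0.62579699 -0.09101659]
```

View pics/s3.png

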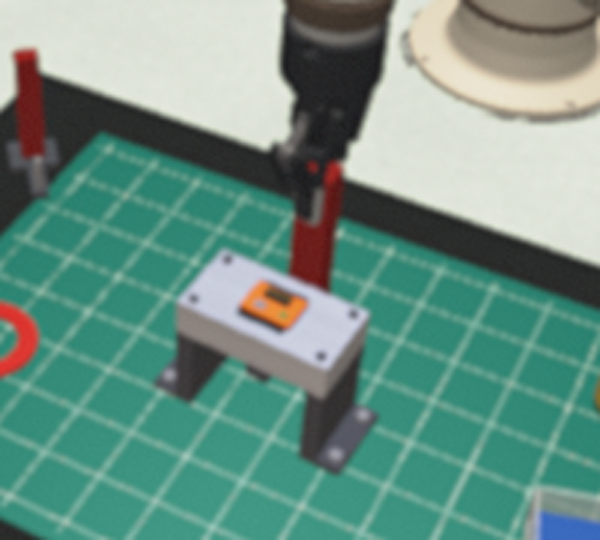

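The module is about 5 mm up and level, at roughly (275,303) in the crop. I'll push 5 mm more.

Emit:
move_arm(deltas=[[[0,-0.0005,0,0],[0,-0.001,0,0],[0,-0.0015,0,0],[0,-0.002,0,0],[0,-0.0025,0,0]]])

```text
time: 15.75
ee_pos: [0.5192, -0.0208, 0.1623]
tcp_rot: [-90.0, -0.0, -93.5]
wrist_force: [-0.2, -2.1, -14.2]
opening: 0.0227
```

Emit:
move_arm(deltas=[[[0,-0.0005,0,0],[0,-0.001,0,0],[0,-0.0015,0,0],[0,-0.002,0,0],[0,-0.0025,0,0]]])

```text
time: 16.25
ee_pos: [0.5193, -0.0208, 0.1648]
tcp_rot: [-90.0, -0.0, -93.5]
wrist_force: [-0.2, -0.5, -13.8]
opening: 0.0226
```

Run:
```python
from h import *
c=modz("scene")
```

```text
scene mod z 0.1213 161 slope deg [-3.9 -3. ] xy [ 0.5938 -0.0166  0.1213] block z 0.1122
```

Emit:
move_arm(deltas=[[[0,-0.0004,0,0],[0,-0.0007,0,0],[0,-0.0007,0,0]]])

```text
time: 16.6
ee_pos: [0.5193, -0.0208, 0.1655]
tcp_rot: [-90.0, -0.0, -93.5]
wrist_force: [-0.3, -2.1, -13.7]
opening: 0.023
```

Emit:
move_arm(deltas=[[[0,0.001,0,0],[0,0.003,0,0],[0,0.005,0,0],[0,0.0075,0,0],[0,0.01,0,0]]])

```text
time: 17.1
ee_pos: [0.5196, -0.0207, 0.1558]
tcp_rot: [-89.9, 0.0, -93.5]
wrist_force: [-0.2, -0.1, -3.8]
opening: 0.0229
```

Run:
```python
from h import *
c=modz("scene"); c=modz("top")
```

```text
scene mod z 0.1221 166 slope deg [-4.9 -2. ] xy [ 0.5938 -0.0168  0.1222] block z 0.1121
top mod z 0.1234 62 slope deg [-1.3 -8.4] xy [ 0.5868 -0.0369  0.1237] block z 0.1125
```

Emit:
move_arm(deltas=[[[0,0.003,0,0],[0,0.006,0,0],[0,0.009,0,0],[0,0.012,0,0],[0,0.015,0,0]]])

```text
time: 17.7
ee_pos: [0.5192, -0.0207, 0.1401]
tcp_rot: [-90.0, 0.0, -93.5]
wrist_force: [-0.2, -0.7, -4.3]
opening: 0.023
```

Emit:
move_arm(deltas=[[[0,0.003,0,0],[0,0.006,0,0],[0,0.009,0,0],[0,0.012,0,0],[0,0.014,0,0]]])

```text
time: 18.2
ee_pos: [0.5192, -0.0208, 0.1261]
tcp_rot: [-90.0, 0.0, -93.5]
wrist_force: [0.4, 0.1, -3.6]
opening: 0.0233
```

Emit:
move_arm(deltas=[[[0,0,0,0],[0,0,0,0]]])

```text
time: 18.4
ee_pos: [0.5193, -0.0208, 0.1265]
tcp_rot: [-90.0, 0.0, -93.5]
wrist_force: [-0.8, -0.6, -4.2]
opening: 0.0233
```

Emit:
move_arm(deltas=[[[0,0,-0.01,0],[0,0,-0.025,0],[0,0,-0.04,0],[0,0,-0.055,0],[0,0,-0.07,0]]])

```text
time: 18.9
ee_pos: [0.4482, -0.0164, 0.1266]
tcp_rot: [-90.0, 0.0, -93.5]
wrist_force: [0.0, 0.3, -2.6]
opening: 0.0232
```

Emit:
move_arm(deltas=[[[0,0,-0.015,0],[0,0,-0.03,0],[0,0,-0.04,0],[0,0,-0.04,0],[0,0,-0.04,0]]])

```text
time: 19.4
ee_pos: [0.4098, -0.014, 0.1268]
tcp_rot: [-89.9, 0.0, -93.5]
wrist_force: [0.0, -1.0, -3.1]
opening: 0.023
```

Emit:
move_arm(deltas=[[[0,0.0015,0,0],[0,0.003,0,0],[0,0.004,0,0],[0,0.004,0,0],[0,0.004,0,0]]])

```text
time: 19.9
ee_pos: [0.4095, -0.014, 0.1224]
tcp_rot: [-90.0, -0.0, -93.5]
wrist_force: [0.0, 0.7, -3.9]
opening: 0.0229
```

Emit:
move_arm(deltas=[[[0,0.0005,0,0],[0,0.001,0,0],[0,0.001,0,0]]])

```text
time: 20.2
ee_pos: [0.4095, -0.014, 0.1214]
tcp_rot: [-90.0, -0.0, -93.5]
wrist_force: [0.0, -0.4, -4.4]
opening: 0.0229
```

Emit:
move_arm(deltas=[[[0,0.0005,0,0],[0,0.0007,0,0],[0,0.0007,0,0]]])

```text
time: 20.5
ee_pos: [0.4095, -0.014, 0.1208]
tcp_rot: [-90.0, 0.0, -93.5]
wrist_force: [0.5, -0.3, -4.2]
opening: 0.0227
```

Emit:
move_arm(deltas=[[[0,0.0005,0,0],[0,0.0007,0,0],[0,0.0007,0,0]]])

```text
time: 20.8
ee_pos: [0.4094, -0.014, 0.1203]
tcp_rot: [-90.0, 0.0, -93.5]
wrist_force: [-1.5, 0.7, -0.2]
opening: 0.0229
```

Emit:
move_arm(deltas=[[[0,0.0005,0,0],[0,0.0005,0,0],[0,0.0005,0,0]]])

```text
time: 21.1
ee_pos: [0.4095, -0.0139, 0.1203]
tcp_rot: [-90.0, 0.0, -93.5]
wrist_force: [-4.7, -0.5, 5.6]
opening: 0.0228
```

Contact with the bench. I'll release, with the claw opening only as far as needed, and rise.

Emit:
move_arm(deltas=[[[0,-0.0005,0,0],[0,-0.0005,0,0],[0,-0.0005,0,0],[0,-0.0005,0,0],[0,-0.0005,0,0]]], claw=0.06)

```text
time: 21.6
ee_pos: [0.4095, -0.014, 0.12]
tcp_rot: [-90.0, -0.0, -93.5]
wrist_force: [-0.2, 0.5, 0.7]
opening: 0.0602
```

Emit:
move_arm(deltas=[[[0,-0.01,0,0],[0,-0.03,0,0],[0,-0.06,0,0],[0,-0.09,0,0],[0,-0.12,0,0]]])

```text
time: 22.1
ee_pos: [0.4093, -0.014, 0.242]
tcp_rot: [-90.0, 0.0, -93.5]
wrist_force: [0.4, 0.1, 0.1]
opening: 0.0602
```

Emit:
move_arm(deltas=[[[0.03,0,0,0],[0.07,0,-0.01,0],[0.11,0,-0.02,0],[0.15,0,-0.03,0],[0.19,0,-0.04,0]]])

```text
time: 22.6
ee_pos: [0.3571, -0.2026, 0.241]
tcp_rot: [-89.9, -0.0, -93.5]
wrist_force: [1.2, -0.4, 0.6]
opening: 0.06
```

Emit:
move_arm(deltas=[[[0,0,0,0],[0,0,0,0],[0,0,0,0]]])

```text
time: 22.9
ee_pos: [0.358, -0.2006, 0.2405]
tcp_rot: [-90.0, 0.0, -93.5]
wrist_force: [-0.2, 0.5, 0.3]
opening: 0.0599
```

Run:
```python
from h import *
modz("scene"); modz("top"); c=camera("scene"); cv2.imwrite("pics/s5.png",c["color"]); c=camera("top"); cv2.imwrite("pics/t5.png",c["color"])
a=np.load("top0.npz")["color"].astype(int)
d=abs(a-c["color"]).max(-1)>60
k,l,s,_=cv2.connectedComponentsWithStats(d.astype(np.uint8)); print([x.tolist() for x in s[1:] if x[4]>15])
```

```text
scene mod z 0.1221 166 slope deg [-3.3 -2.7] xy [ 0.5939 -0.0169  0.1222] block z 0.1121
top mod z 0.1228 257 slope deg [-0.8 -2.8] xy [ 0.5894 -0.0213  0.1231] block z 0.1126
[[283, 214, 7, 5, 20], [215, 229, 5, 5, 20], [288, 230, 21, 28, 314], [200, 252, 30, 20, 350], [292, 260, 74, 51, 1801], [230, 310, 62, 110, 1318], [275, 311, 125, 109, 1988], [289, 312, 29, 53, 81], [436, 347, 124, 73, 5313], [133, 365, 71, 49, 1439], [203, 387, 10, 16, 75], [141, 397, 10, 8, 24], [112, 401, 17, 19, 127], [197, 408, 20, 12, 155], [138, 410, 18, 10, 102]]
```

View pics/s5.png

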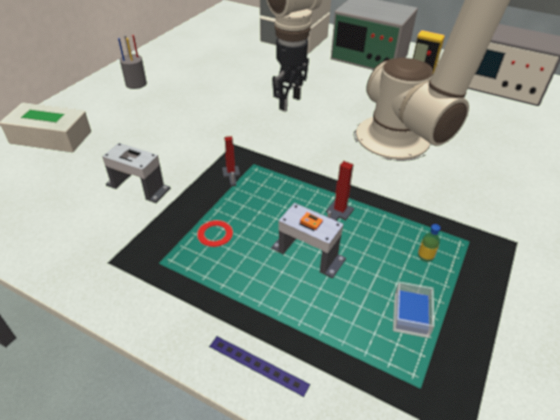

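View pics/t5.png

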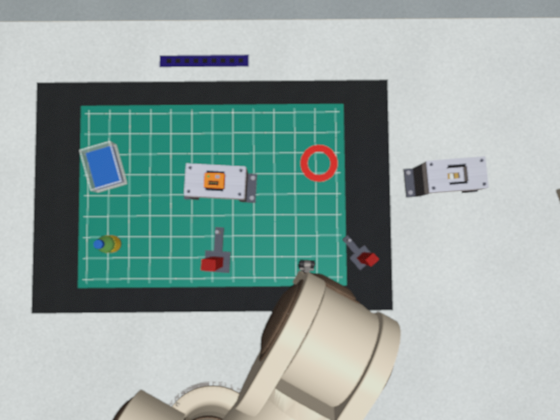

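The tool stands clear of the fixture, with its grip at (212,264) and rod at (218,232). The module is about 10 mm proud, and nothing else has moved.

```bash
python3 -c "
from h import *
print(job_done())"
```

```text
the job is handed in; nothing more can be done
None
```

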